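# Scan the job label, then hold the code reader flush on the tilted part

## Robot

A 7-joint arm with a two-finger parallel gripper is mounted at the origin on the work surface. World frame = base frame: x ahead of the robot, y to its left, z up, the work surface at z = 0. Lengths are in m, angles in degrees, forces in N, time in s.
With the tool pointing down it reaches from about 0.425 to 1.025 m from the base axis. Payload 9.4 kg.
Tool frame: the origin (TCP) lies midway between the tips of the shut fingers; the grasp point (between the pads) lies 19 mm behind it; z points along the fingers, y is the line along which they close (so a half turn about z gives the same grasp; the last joint's range is limited). The gripper opens to 93 mm and grips with 3 to 60 N. Pads are 15 mm wide; open, the fingers measure 128 mm over their backs; the gripper's body (75 mm by 188 mm) begins 65 mm behind the grasp point.
Start: joints at [-80.025, 34.337, -0.143, 91.639, 0.103, 54.024, -4.572], TCP at [0.18, 0.702, 0.219] pointing down, gripper open.
Joint ranges: [-147.43, 147.43], [-19.82, 112.94], [-74.19, 73.91], [6.32, 146.72], [-59.91, 239.91], [6.04, 106.73], [-150.56, 150.56]. Speed limits (degrees/s): [127.2, 127.2, 172.46, 172.46, 180, 180, 180].

## Interface

Orientations are given as [roll, pitch, yaw] about the fixed x, y, z axes, in that order (R = Rz(yaw) Ry(pitch) Rx(roll)).
In Python, from bench import * gives the robot as it stands.
- The arm moves only by the tool play_rows, never from a script. Its argument "steps" is one flat list of numbers, 4 for each row, row after row: the shift along the tool's x, y, z scaled (see below), then the turn about the tool's z scaled (see below). A call has 1 to 8 rows; each row is the pose to reach, as a shift and turn from the pose commanded when the call began, along the tool's axes at that moment, turning the shorter way round; what a row does not reach only later rows make up. The controller multiplies each number of a shift by 1 m and each number of a turn by 180 degrees. A row lasts 1/12 s, in which the tool goes at most 41.7 mm and 7.16 degrees, less where a joint would pass 70% of its speed; a pose out of reach is approached as far as the arm can. A call with a number of a shift or a turn outside -1 to 1 is refused whole. A call with a gripper value outside its range is refused whole. "fingers" is the gripper's target within -1 to 1 (fully open at 1, half-way at 0, shut at -1), set as the call begins (left out, the last holds). The fingers move at their own pace and stop on an object; "squeeze" is the grip in N (left out, the last holds). Time passes only in rows, so rows that repeat a pose let the fingers close. It gives the time, the measured TCP pose, the force, the opening and the grip force at its end, in the units of the state.
- read_state(): the state, without advancing time (a new reading comes with each control period).
- grab_frame(name): name is "side" or "top"; returns the picture (480x640x3 uint8, red, green, blue); there is no depth.
- calibration(name): a dict with "camera_matrix" (3x3 intrinsics, pixels), "cam_to_world" (4x4, takes a point from camera to world coordinates). Camera axes: x right, y up, looking along -z (the intrinsics and any distortion apply to the point x, -y, -z); pixel columns grow to the right and rows downward; lengths in m; the calibration is good to about 2 mm. A picture is of the moment at which its call begins. calibration takes no time and is no camera call.
- sign_off(): hands the job in; it is judged then, once.
The state is a dict: "time_s": time; "joints": joint angles; "joint_vel": joint speeds; "joint_efforts": joint torques, N m; "tcp_pos": TCP position; "orientation": TCP orientation; "ft_force": force on the tool from outside, world axes, zero at the start; "ft_torque": the same for the moment, N m; "width": opening from 0.0 (shut) to 1.0 (fully open); "gripper_force": force on a finger pad.
Only numpy, scipy, OpenCV 4.12 (cv2) and the standard library are available. Lean on these libraries where they do the work, as an engineer would, in place of code of your own. Each camera call takes 0.05 s, during which the arm holds its last target. There are 200 camera calls.

## Task

Pick up the yellow-and-black code reader and hold it steady for a second about 80 mm above the label in the middle of the blue job card, with its square nose aimed straight at the label. Then tilt the reader until its nose lies flush and centred on the sloped aluminium part in the green angle fixture, and gently press that sprung part about half-way in, never to its stop. Finish while still holding the reader there, flush and pressed; do not knock over or shove the other things on the bench.

Things in the scene. Friction and masses are not known exactly. Their poses are not given: they have to be found in the camera images.
- reader_grip (a point): Grip centre of the code reader, loose, 0.18 to 0.35 kg, 121 mm tall, standing upright on its nose. Its black upright handle is 46 mm along the reader's x, 34 mm along its y (grasp across y) and reaches from 46 to 120 mm above the nose; this point is on the handle's axis, 85 mm above the nose. z points up, away from the nose. Below the handle is a yellow housing 56 x 56 mm.
- reader_nose (a point): Centre of the flat square rubber nose (60 x 60 mm) under the reader; z points from the nose up into the handle, so the reader looks along -z. x, y as for the grip.
- label (a point): Centre of the square black code label (32 mm) in the middle of the job card, a white sheet on a blue 110 x 80 x 4 mm plate lying flat and fixed on the bench; the point is 5 mm above the bench, z up.
- face (a point): Centre of the flat outer face of the sloped aluminium part, 84 x 84 x 12 mm, with a 20 mm dark code in its middle. z is the outward normal; y is the level tilt axis, x runs up the slope. It leans towards the robot's side by 0.12 to 0.38 rad from level; the tilt is clamped and differs every time. It stands about 110 mm above the bench.
- nest (a joint): How far the sloped part is pushed in along its own normal, in m: 0 out, 0.014 at its stop. It starts to move at about 3 N and takes 0.7 N more per mm (about 8 N half-way); it springs back when let go.
- damper_a: Bystander: black ribbed damper standing upright, 31 mm across, 130 mm tall; origin under its centre.
- damper_b: Bystander: another such damper, standing upright; origin under its centre.
- bowl: Bystander: green plastic bowl, 130 mm across, 55 mm high; origin under its centre.
- oil_jar: Bystander: jar with a red cap, 64 mm across, 85 mm tall; origin under its centre.
- driver: Bystander: screwdriver with a red handle, lying on the bench in front of the fixture; origin under its middle.
- fixture: Green angle fixture fixed to the bench, which carries the sloped part: base 150 x 140 mm, two 12 mm cheeks at its y sides, up to 105 mm high. Origin under the base's centre, z up, y along the tilt axis.
There are look-alikes about, which are no part of the job. What is shaped like the part that bears reader_grip but orange is not meant.

How it is judged:
By the outcome, as a careful person would: the job done as asked, in the order asked, and still so for the second after the job is handed in, while the arm keeps its last pose, push and grip.
It also fails if it takes over 51 s, if anything falls off the work surface, if the arm or the gripper's body presses on something with over 40 N, if the wrist force passes 120 N, or if a joint passes its speed limit or range.

## Working session

There is one attempt and no reset: what is moved stays moved. The work goes in short steps, Python scripts to look and compute and a tool call to move; the robot and the scene stay as the last step left them, time stands still between calls to the robot, and variables do not carry over. Pictures are saved under pics/ and viewed, at most 10 in all, crops included, and the job is handed in when it is done.

Besides the shell and the picture viewer there is one more tool, called after "Call:" as name(argument=value, ...) on one line, values as JSON. play_rows: Moves the arm, as the interface text tells. Its arguments: {"type":"object","properties":{"steps":{"type":"array","items":{"type":"number","minimum":-1,"maximum":1}},"fingers":{"type":"number"},"squeeze":{"type":"number"}},"required":["steps"]}

```bash
mkdir -p pics; ls; python3 - <<'E'
from bench import *
import cv2
for n in ("side","top"):
    cv2.imwrite(f"pics/{n}0.png",grab_frame(n)[:,:,::-1]); c=calibration(n); print(n,c["camera_matrix"],c["cam_to_world"].round(3) if hasattr(c["cam_to_world"],"round") else c["cam_to_world"], c.keys())
print(read_state())
E
```

```text
pics
side [[509.25936253   0.         317.99641734]
 [  0.         509.25936253 242.30984672]
 [  0.           0.           1.        ]] [[ 0.958  0.126 -0.258  0.234]
 [-0.287  0.474 -0.833 -1.043]
 [ 0.017  0.872  0.49   0.733]
 [ 0.     0.     0.     1.   ]] dict_keys(['camera_matrix', 'cam_to_world'])
top [[455.04352517   0.         323.62644572]
 [  0.         455.04352517 243.86055638]
 [  0.           0.           1.        ]] [[-0.011  0.996 -0.093  0.445]
 [-1.    -0.012 -0.013 -0.02 ]
 [-0.014  0.093  0.996  1.234]
 [ 0.     0.     0.     1.   ]] dict_keys(['camera_matrix', 'cam_to_world'])
{'time_s': 0.1, 'joints': array([-80.02493577,  34.38099373,  -0.1457324 ,  91.67475581,
         0.1029609 ,  54.023736  ,  -4.57307938]), 'joint_vel': array([-0.00508853, -0.21998711,  0.07171267, -0.04982422,  0.02263429,
       -0.06856421,  0.08832867]), 'joint_efforts': array([ 3.81781763e-03, -7.66556811e+01,  1.50116935e+00, -2.52937567e+01,
       -5.24387544e-02,  1.35961612e-02,  7.57831754e-05]), 'tcp_pos': array([0.17983496, 0.70190532, 0.21784287]), 'orientation': array([-1.79920972e+02,  7.26837163e-03,  1.65632734e+02]), 'ft_force': array([ 0.0710033 , -0.39513219, -0.06620899]), 'ft_torque': array([-0.01172688, -0.02839927, -0.02985355]), 'gripper_force': 0.0, 'width': 0.9993531819519202}
```

View pics/side0.png

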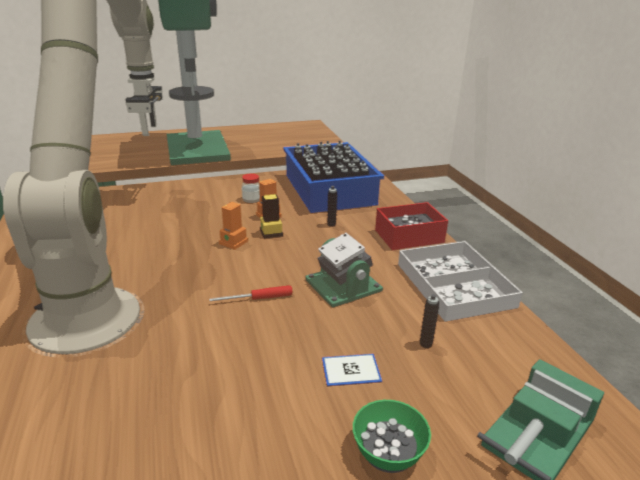

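View pics/top0.png

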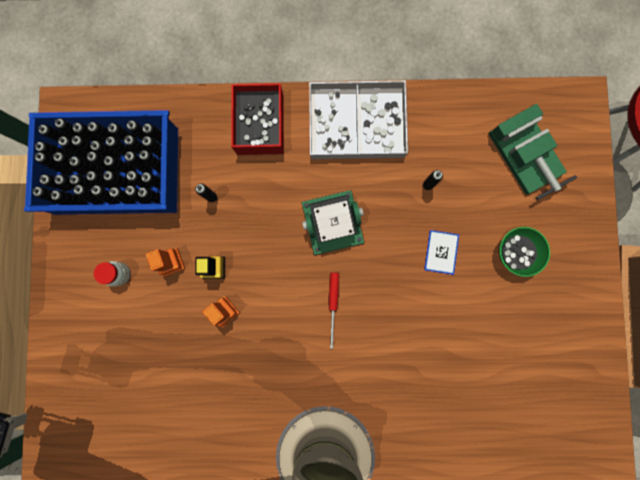

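```bash
python3 - <<'E'
import cv2,numpy as np
def mos(n,cs,out):
    im=cv2.imread(f"pics/{n}0.png"); ts=[]
    for (u,v,s) in cs:
        c=cv2.resize(im[v:v+s,u:u+s],(400,400),interpolation=cv2.INTER_CUBIC)
        k=400/s
        for i in range(0,s,10):
            cv2.line(c,(int(i*k),0),(int(i*k),5),(255,0,255),1); cv2.line(c,(0,int(i*k)),(5,int(i*k)),(255,0,255),1)
        ts.append(c)
    cv2.imwrite(out,np.hstack(ts))
mos("side",[(220,180,80),(300,220,80)],"pics/s1.png")
mos("top",[(140,230,100),(295,180,80)],"pics/t1.png")
E
```

```text
(no output)
```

View pics/s1.png

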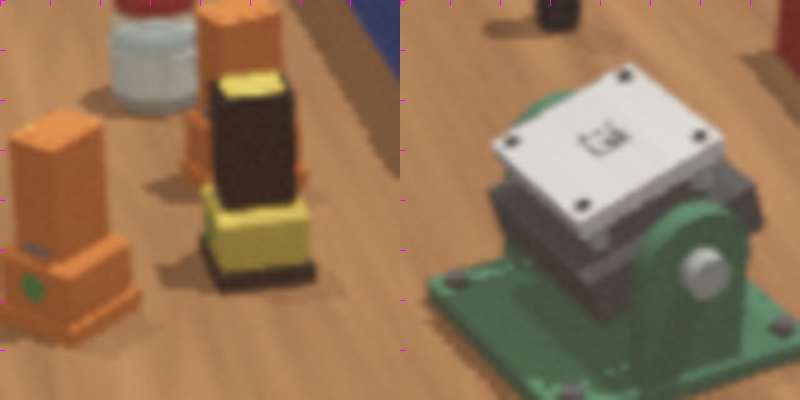

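View pics/t1.png

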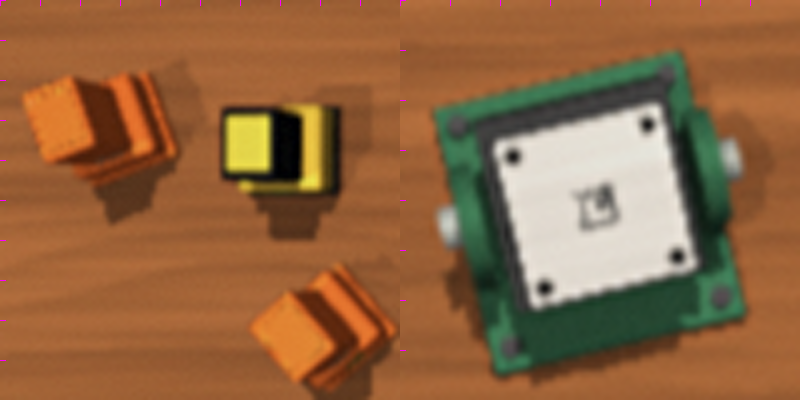

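```bash
cat >h.py <<'E'
from bench import *
import numpy as np, cv2
from scipy.optimize import least_squares
def proj(n,P):
    c=calibration(n); T=np.linalg.inv(c["cam_to_world"]); K=c["camera_matrix"]
    q=np.atleast_2d(P)@T[:3,:3].T+T[:3,3]; q=q*[1,-1,-1]
    q=q@np.array(K).T; return q[:,:2]/q[:,2:]
def ray(n,uv,z):
    c=calibration(n); T=np.array(c["cam_to_world"]); d=np.linalg.inv(c["camera_matrix"])@[uv[0],uv[1],1]
    d=T[:3,:3]@(d*[1,-1,-1]); o=T[:3,3]; return o+d*(z-o[2])/d[2]
E
python3 - <<'E'
from h import *
S=lambda l,u,v,k,x0:[(u+(a-x0)/k,v+b/k) for a,b in l]
ft=np.array(S([(492,143),(660,100),(698,267),(528,308)],295,180,5,400))
fs=np.array(S([(628,64),(722,140),(585,226),(493,145)],300,220,5,400))
cor=np.array([[1,1,0],[1,-1,0],[-1,-1,0],[-1,1,0]])*.042
def R(yaw,t): # x up slope; normal leans toward -x
    c,s=np.cos(yaw),np.sin(yaw); Rz=np.array([[c,-s,0],[s,c,0],[0,0,1]])
    c,s=np.cos(-t),np.sin(-t); return Rz@np.array([[c,0,s],[0,1,0],[-s,0,c]])
def f(p):
    P=cor@R(p[3],p[4]).T+p[:3]; return np.r_[(proj("top",P)-ft).ravel(),(proj("side",P)-fs).ravel()]
r=least_squares(f,[.54,0,.11,.2,.25]); print("face",r.x.round(4),"yawdeg",np.degrees(r.x[3]),"res",np.abs(r.fun).max(),r.fun.round(1))
# reader
rc=np.array(S([(223,112),(272,112),(272,175),(223,175)],140,230,4,0)); 
print("cap top",[ray("top",p,.12).round(4) for p in rc], ray("top",rc.mean(0),.12).round(4))
sc=np.array(S([(218,80),(283,72),(287,92),(225,98)],220,180,5,0)); print("cap side",[ray("side",p,.12).round(4) for p in sc],ray("side",sc.mean(0),.12).round(4))
print("nose side CB",[ray("side",p,0).round(4) for p in S([(222,290),(316,280)],220,180,5,0)])
print("nose top BC",[ray("top",p,.005).round(4) for p in S([(341,103),(340,193)],140,230,4,0)])
for n,b in (("top",(420,220,470,285)),("side",(315,345,390,395))):
    im=cv2.imread(f"pics/{n}0.png")[b[1]:b[3],b[0]:b[2]].astype(int)
    m=((im[:,:,0]>im[:,:,2]+15)|(im.min(2)>150)).astype(np.uint8)
    cs,_=cv2.findContours(m,0,2); c=max(cs,key=cv2.contourArea); q=cv2.approxPolyDP(c,4,True)[:,0]+b[:2]
    P=np.array([ray(n,p,.004) for p in q]); print("card",n,q.tolist(),P.round(3).tolist(),P.mean(0))
E
```

```text
face [ 0.6067 -0.0324  0.1123  0.2328  0.3074] yawdeg 13.339512177956596 res 0.9163367760467054 [ 0.1  0.3 -0.5  0.7 -0.6 -0.3  0.9 -0.4  0.5  0.2  0.6 -0.4 -0.7 -0.2
 -0.2  0.2]
cap top [array([0.5183, 0.3089, 0.12  ]), array([0.5179, 0.2787, 0.12  ]), array([0.4792, 0.2782, 0.12  ]), array([0.4796, 0.3083, 0.12  ])] [0.4987 0.2935 0.12  ]
cap side [array([0.482 , 0.3033, 0.12  ]), array([0.5211, 0.305 , 0.12  ]), array([0.5171, 0.2768, 0.12  ]), array([0.4809, 0.2776, 0.12  ])] [0.5002 0.2906 0.12  ]
nose side CB [array([0.4731, 0.2684, 0.    ]), array([0.5298, 0.2662, 0.    ])]
nose top BC [array([0.531 , 0.2626, 0.005 ]), array([0.47  , 0.2627, 0.005 ])]
card top [[430, 230], [425, 270], [453, 274], [458, 234]] [[0.594, -0.294, 0.004], [0.486, -0.277, 0.004], [0.475, -0.352, 0.004], [0.583, -0.369, 0.004]] [ 0.53441208 -0.3229844   0.004     ]
card side [[373, 354], [323, 357], [327, 385], [381, 381]] [[0.592, -0.294, 0.004], [0.488, -0.275, 0.004], [0.472, -0.353, 0.004], [0.577, -0.371, 0.004]] [ 0.53207102 -0.32328856  0.004     ]
```

Call:
play_rows(steps=[-0.41,-0.317,0,-0.08,-0.41,-0.317,0,-0.08,-0.41,-0.317,0,-0.08,-0.41,-0.317,0,-0.08,-0.41,-0.317,0,-0.08,-0.41,-0.317,0,-0.08,-0.41,-0.317,0,-0.08,-0.41,-0.317,0,-0.08], fingers=0.3, squeeze=15)

```text
time_s: 0.77
tcp_pos: [0.3856, 0.4374, 0.2184]
orientation: [-180.0, -0.0, -180.0]
ft_force: [0.6, -0.1, -0.2]
width: 0.653
gripper_force: 0.0
```

```bash
cat >>h.py <<'E'
def go(x,y,z,yaw):
    s=read_state(); p=s["tcp_pos"]; w=np.radians(s["orientation"][2]); d=np.array([x,y,z])-p
    X=np.array([np.cos(w),np.sin(w)]);Y=np.array([np.sin(w),-np.cos(w)])
    # tool down: Y = z x X
    Y=np.array([X[1],-X[0]])
    t=-((yaw-s["orientation"][2]+180)%360-180)/180
    print("t",round(s["time_s"],2),"tcp",p.round(4),"rpy",s["orientation"].round(1),"F",s["ft_force"].round(1),"w",round(s["width"],3),"gf",round(s["gripper_force"],1),"j",s["joints"].round(0))
    print("steps",round(d[:2]@X,4),round(d[:2]@Y,4),round(-d[2],4),round(t,4))
E
python3 -c "
from h import *
go(.5,.2925,.18,180)"
```

```text
t 0.77 tcp [0.3856 0.4374 0.2184] rpy [-180.   -0. -180.] F [ 0.6 -0.1 -0.2] w 0.653 gf 0.0 j [-51.  25.  -4. 110.   3.  45.  33.]
steps -0.1143 -0.145 0.0384 0.0002
```

Call:
play_rows(steps=[-0.1143,-0.145,0.03,0,-0.1143,-0.145,0.03,0,-0.1143,-0.145,0.03,0,-0.1143,-0.145,0.03,0,-0.1143,-0.145,0.03,0,-0.1143,-0.145,0.03,0,-0.1143,-0.145,0.03,0])

```text
time_s: 1.35
tcp_pos: [0.4997, 0.2932, 0.1882]
orientation: [-180.0, -0.0, 179.9]
ft_force: [0.2, 0.4, -0.4]
width: 0.65
gripper_force: 0.0
```

```bash
python3 -c "
from h import *
cv2.imwrite('pics/a.png',cv2.resize(np.hstack([grab_frame('side')[120:260,200:350],grab_frame('top')[190:330,120:270]]),(800,373),interpolation=2)[:,:,::-1])
go(.5,.2925,.063,180)"
```

```text
t 1.45 tcp [0.4984 0.2956 0.1886] rpy [ 180.    -0.  -179.9] F [-0.1  0.3  0.5] w 0.655 gf 0.0 j [-34.  26.  -4. 113.   2.  41.  51.]
steps -0.0016 -0.0031 0.1256 0.0006
```

View pics/a.png

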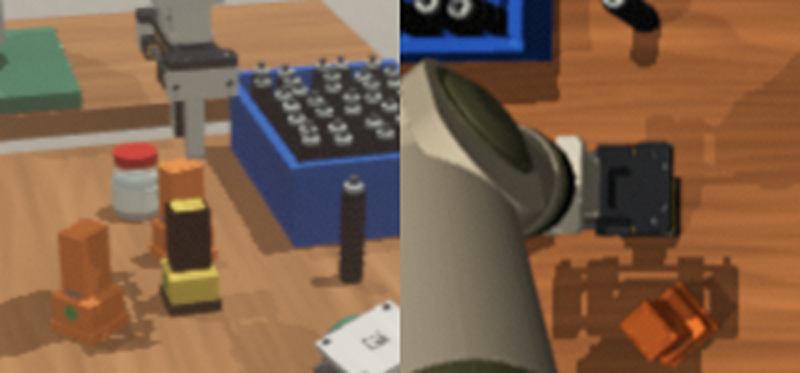

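Call:
play_rows(steps=[0,-0.001,0.03,0,0,-0.001,0.06,0,0,-0.001,0.09,0,0,-0.001,0.11,0,0,-0.001,0.125,0,0,-0.001,0.125,0,0,-0.001,0.125,0])

```text
time_s: 2.03
tcp_pos: [0.498, 0.2948, 0.0633]
orientation: [-180.0, -0.1, -179.8]
ft_force: [-0.4, 0.5, 1.1]
width: 0.649
gripper_force: 0.0
```

```bash
python3 -c "
from h import *
go(.5,.2925,.063,180)"
```

```text
t 2.03 tcp [0.498  0.2948 0.0633] rpy [-1.800e+02 -1.000e-01 -1.798e+02] F [-0.4  0.5  1.1] w 0.649 gf 0.0 j [-34.  37.  -3. 118.   4.  26.  50.]
steps -0.002 -0.0023 0.0003 0.001
```

Correct and close.

Call:
play_rows(steps=[-0.002,-0.002,0,0.001,-0.002,-0.002,0,0.001,-0.002,-0.002,0,0.001,-0.002,-0.002,0,0.001,-0.002,-0.002,0,0.001,-0.002,-0.002,0,0.001,-0.002,-0.002,0,0.001,-0.002,-0.002,0,0.001], fingers=-1, squeeze=20)

```text
time_s: 2.7
tcp_pos: [0.5017, 0.2922, 0.0645]
orientation: [179.9, 0.1, 179.9]
ft_force: [-1.4, 0.7, 7.1]
width: 0.366
gripper_force: 20.0
```

```bash
python3 -c "
from h import *
go(.5,.2925,.2,180)"
```

```text
t 2.7 tcp [0.5017 0.2922 0.0645] rpy [1.799e+02 1.000e-01 1.799e+02] F [-1.4  0.7  7.1] w 0.366 gf 20.0 j [-34.  37.  -3. 118.   4.  26.  50.]
steps 0.0017 0.0003 -0.1355 -0.0008
```

Call:
play_rows(steps=[0,0,-0.02,0,0,0,-0.05,0,0,0,-0.08,0,0,0,-0.11,0,0,0,-0.14,0,0,0,-0.16,0,0,0,-0.175,0,0,0,-0.175,0])

```text
time_s: 3.37
tcp_pos: [0.5021, 0.2918, 0.2417]
orientation: [179.9, 0.2, 179.8]
ft_force: [-0.2, -0.2, -2.7]
width: 0.364
gripper_force: 20.0
```

```bash
python3 -c "
from h import *
go(.533,-.323,.24,180)"
```

```text
t 3.37 tcp [0.5021 0.2918 0.2417] rpy [179.9   0.2 179.8] F [-0.2 -0.2 -2.7] w 0.364 gf 20.0 j [-33.  23.  -4. 110.   2.  47.  52.]
steps -0.0327 -0.6147 0.0017 -0.001
```

Call:
play_rows(steps=[-0.001,-0.012,0,0,-0.003,-0.036,0,0,-0.005,-0.066,0,0,-0.006,-0.1,0,0,-0.008,-0.134,0,0,-0.01,-0.168,0,0,-0.012,-0.202,0,0,-0.014,-0.236,0,0])

```text
time_s: 4.03
tcp_pos: [0.513, 0.0525, 0.2368]
orientation: [-179.9, -0.2, 179.8]
ft_force: [0.4, -0.4, -2.6]
width: 0.365
gripper_force: 20.0
```

Call:
play_rows(steps=[-0.002,-0.034,0,0,-0.004,-0.068,0,0,-0.006,-0.102,0,0,-0.008,-0.136,0,0,-0.01,-0.17,0,0,-0.012,-0.2,0,0,-0.014,-0.23,0,0,-0.015,-0.26,0,0])

```text
time_s: 4.7
tcp_pos: [0.527, -0.2068, 0.2367]
orientation: [180.0, -0.2, 179.8]
ft_force: [0.1, 1.6, -2.3]
width: 0.367
gripper_force: 20.0
```

```bash
python3 -c "
from h import *
go(.533,-.323,.1495,180)"
```

```text
t 4.7 tcp [ 0.527  -0.2068  0.2367] rpy [180.   -0.2 179.8] F [ 0.1  1.6 -2.3] w 0.367 gf 20.0 j [ 15.  22.   1. 112.  -1.  46. 106.]
steps -0.0064 -0.1162 0.0872 -0.0011
```

Call:
play_rows(steps=[-0.002,-0.025,0.015,0,-0.003,-0.05,0.03,0,-0.004,-0.075,0.045,0,-0.005,-0.095,0.06,0,-0.006,-0.108,0.075,0,-0.0065,-0.116,0.085,0,-0.0065,-0.116,0.087,0,-0.0065,-0.116,0.087,0])

```text
time_s: 5.37
tcp_pos: [0.5338, -0.3202, 0.15]
orientation: [179.9, -0.2, 179.8]
ft_force: [-0.4, 1.1, -1.6]
width: 0.366
gripper_force: 20.0
```

```bash
python3 -c "
from h import *
s=grab_frame('side')[250:410,270:430];t=grab_frame('top')[170:330,370:530]
cv2.imwrite('pics/b.png',cv2.resize(np.hstack([s,t]),(800,400),interpolation=2)[:,:,::-1])
go(.533,-.323,.1495,180)"
```

```text
t 5.47 tcp [ 0.5351 -0.3195  0.1518] rpy [180.   -0.  179.9] F [-0.3 -0.6 -2.3] w 0.368 gf 20.0 j [ 25.  32.   1. 109.  -1.  39. 117.]
steps 0.0021 -0.0035 0.0023 -0.0005
```

View pics/b.png

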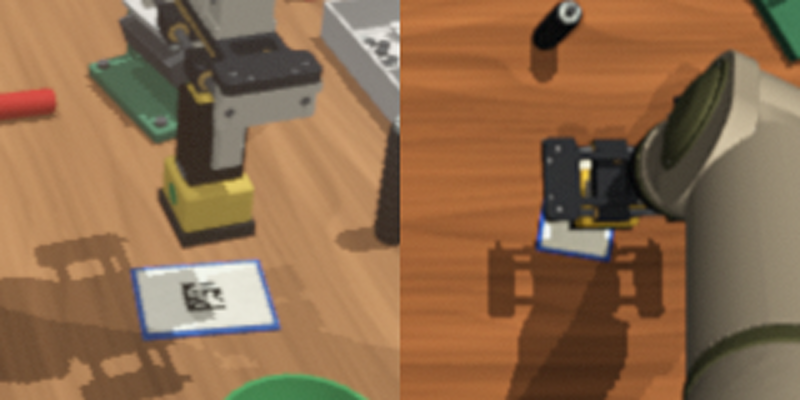

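```bash
python3 -c "
from h import *
c=np.array([.535,-.321,.086])
P=c+np.array([[-.03,.03,0],[-.03,-.03,0],[.03,-.03,0],[-.023,-.017,.12],[-.023,-.017,.046],[-.028,-.028,.046],[.028,-.028,.046]])
print(((proj('side',P)-[270,250])*2.5).round(0).tolist())
go(.533,-.323,.1495,180)"
```

```text
[[162.0, 199.0], [187.0, 247.0], [260.0, 233.0], [197.0, 106.0], [192.0, 187.0], [191.0, 197.0], [261.0, 185.0]]
t 5.47 tcp [ 0.5351 -0.3195  0.1518] rpy [180.   -0.  179.9] F [-0.3 -0.6 -2.3] w 0.368 gf 20.0 j [ 25.  32.   1. 109.  -1.  39. 117.]
steps 0.0021 -0.0035 0.0023 -0.0005
```

Call:
play_rows(steps=[0.001,-0.0025,0.001,0,0.001,-0.0025,0.001,0,0.001,-0.0025,0.001,0,0.001,-0.0025,0.001,0,0.001,-0.0025,0.001,0,0.001,-0.0025,0.001,0,0.001,-0.0025,0.001,0,0.001,-0.0025,0.001,0])

```text
time_s: 6.13
tcp_pos: [0.5341, -0.3232, 0.1507]
orientation: [-180.0, 0.0, 179.8]
ft_force: [-0.7, 0.2, -2.6]
width: 0.366
gripper_force: 20.0
```

Call:
play_rows(steps=[0,0,0,0,0,0,0,0,0,0,0,0,0,0,0,0,0,0,0,0,0,0,0,0,0,0,0,0,0,0,0,0])

```text
time_s: 6.8
tcp_pos: [0.5341, -0.3231, 0.1506]
orientation: [180.0, 0.0, 179.9]
ft_force: [0.4, -0.3, -2.0]
width: 0.361
gripper_force: 20.0
```

Call:
play_rows(steps=[0,0,0,0,0,0,0,0,0,0,0,0,0,0,0,0,0,0,0,0,0,0,0,0,0,0,0,0,0,0,0,0])

```text
time_s: 7.47
tcp_pos: [0.5341, -0.3232, 0.1506]
orientation: [180.0, 0.0, 179.9]
ft_force: [-1.2, 0.6, -2.3]
width: 0.367
gripper_force: 20.0
```

Call:
play_rows(steps=[0,0,0,0,0,0,0,0,0,0,-0.01,0,0,0,-0.03,0,0,0,-0.055,0,0,0.01,-0.075,0,-0.005,0.03,-0.085,0,-0.01,0.055,-0.09,0])

```text
time_s: 8.13
tcp_pos: [0.5445, -0.2698, 0.2435]
orientation: [-179.9, 0.2, 179.7]
ft_force: [0.4, -1.0, -2.0]
width: 0.364
gripper_force: 20.0
```

Call:
play_rows(steps=[-0.01,0.03,0,-0.01,-0.02,0.06,0,-0.02,-0.03,0.095,0,-0.03,-0.04,0.13,0,-0.045,-0.05,0.165,0,-0.06,-0.055,0.19,0,-0.07,-0.06,0.21,0,-0.0745,-0.061,0.225,0,-0.0745])

```text
time_s: 8.8
tcp_pos: [0.6066, -0.0405, 0.2415]
orientation: [180.0, 0.1, -166.5]
ft_force: [0.0, 0.2, -2.1]
width: 0.361
gripper_force: 20.0
```

```bash
python3 -c "
from h import *
go(.6053,-.0327,.205,193.3)"
```

```text
t 8.8 tcp [ 0.6066 -0.0405  0.2415] rpy [ 1.800e+02  1.000e-01 -1.665e+02] F [ 0.   0.2 -2.1] w 0.361 gf 20.0 j [  1.  25.  -3. 106.   2.  49. 100.]
steps -0.0006 0.0079 0.0365 0.0009
```

Call:
play_rows(steps=[-0.0005,0.006,0.005,0,-0.0005,0.006,0.02,0,-0.0005,0.006,0.035,0,-0.0005,0.006,0.04,0,-0.0005,0.006,0.04,0,-0.0005,0.006,0.04,0,-0.0005,0.006,0.04,0])

```text
time_s: 9.38
tcp_pos: [0.6053, -0.0379, 0.2014]
orientation: [-180.0, 0.1, -166.8]
ft_force: [0.1, 0.4, -2.4]
width: 0.364
gripper_force: 20.0
```

```bash
python3 -c "
from h import *
s=grab_frame('side')[180:310,270:400];t=grab_frame('top')[160:290,270:400]
cv2.imwrite('pics/c.png',cv2.resize(np.hstack([s,t]),(800,400),interpolation=2)[:,:,::-1])
go(.6053,-.0327,.186,193.3)"
```

```text
t 9.48 tcp [ 0.6053 -0.0377  0.2015] rpy [-1.800e+02  1.000e-01 -1.668e+02] F [-0.  -0.2 -2.8] w 0.359 gf 20.0 j [  0.  27.  -3. 109.   2.  44.  99.]
steps -0.0011 0.0049 0.0155 -0.0003
```

View pics/c.png

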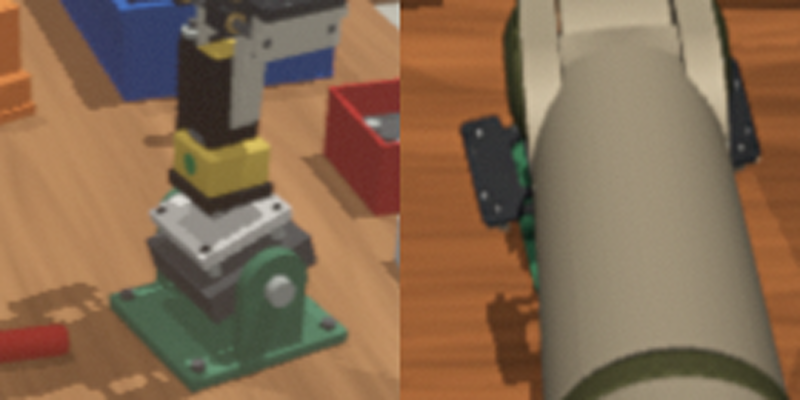

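Call:
play_rows(steps=[-0.001,0.005,0,0,-0.001,0.005,0.004,0,-0.001,0.005,0.008,0,-0.001,0.005,0.011,0,-0.001,0.005,0.012,0,-0.001,0.005,0.012,0])

```text
time_s: 9.98
tcp_pos: [0.6045, -0.0323, 0.1881]
orientation: [180.0, -0.0, -166.7]
ft_force: [0.5, -0.4, -3.0]
width: 0.362
gripper_force: 20.0
```

Call:
play_rows(steps=[0,0,0.002,0,0,0,0.004,0,0,0,0.004,0], squeeze=12)

```text
time_s: 10.23
tcp_pos: [0.6053, -0.0322, 0.1848]
orientation: [-180.0, 0.1, -166.7]
ft_force: [-0.3, 0.3, 1.3]
width: 0.362
gripper_force: 12.0
```

```bash
python3 -c "
from h import *
go(.6053,-.0327,.186,193.3)"
```

```text
t 10.23 tcp [ 0.6053 -0.0322  0.1848] rpy [-1.800e+02  1.000e-01 -1.667e+02] F [-0.3  0.3  1.3] w 0.362 gf 12.0 j [ -0.  28.  -3. 110.   2.  42.  99.]
steps 0.0001 -0.0005 -0.0012 -0.0002
```

Call:
play_rows(steps=[0.001,0,0.001,0,0.002,0,0.002,0,0.0035,0,0.0025,0,0.005,0,0.003,0,0.0065,0,0.0035,0,0.008,0,0.004,0,0.008,0,0.004,0])

```text
time_s: 10.82
tcp_pos: [0.5966, -0.0343, 0.1806]
orientation: [-180.0, -0.0, -166.8]
ft_force: [0.2, 0.9, 2.2]
width: 0.363
gripper_force: 12.0
```

```bash
python3 -c "
from h import *
s=grab_frame('side')[180:300,290:390]
cv2.imwrite('pics/d.png',cv2.resize(s,(500,600),interpolation=2)[:,:,::-1])
go(.6053,-.0327,.186,193.3)"
```

```text
t 10.87 tcp [ 0.5966 -0.0343  0.1806] rpy [-180.    -0.  -166.7] F [-0.2 -0.4  2.3] w 0.363 gf 12.0 j [  0.  28.  -3. 111.   2.  41.  99.]
steps -0.0088 -0.0004 -0.0054 -0.0003
```

View pics/d.png

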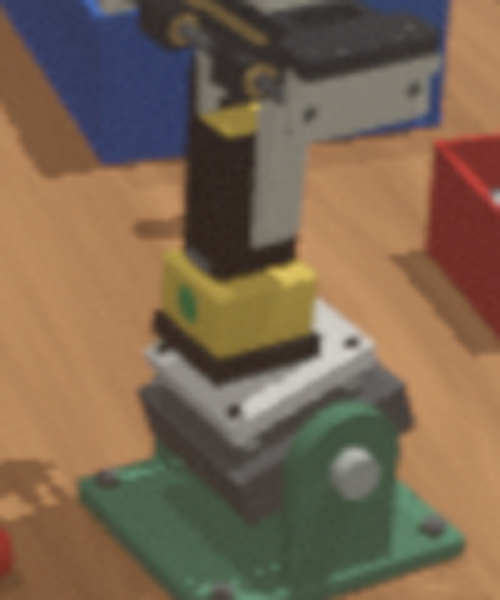

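```bash
cat >>h.py <<'E'
def pred(g,phi,h=.0835,yaw=13.3,off=(290,180),k=5):
    # grip point g world; reader tilted phi toward robot
    w=np.radians(yaw);c,s=np.cos(w),np.sin(w);Rz=np.array([[c,-s,0],[s,c,0],[0,0,1]])
    c,s=np.cos(-phi),np.sin(-phi);R=Rz@np.array([[c,0,s],[0,1,0],[-s,0,c]])
    L=np.array([[-.03,.03,-h],[-.03,-.03,-h],[.03,-.03,-h],[-.023,-.017,.12-h],[.023,-.017,.046-h]])
    return ((proj('side',L@R.T+g)-off)*k).round(0).tolist()
E
python3 -c "
from h import *
for f in (0,.1,.2): print(f,pred(np.array([.5966,-.0343,.1996]),f))"
```

```text
0 [[154.0, 328.0], [218.0, 383.0], [325.0, 353.0], [225.0, 139.0], [302.0, 261.0]]
0.1 [[169.0, 328.0], [233.0, 383.0], [339.0, 343.0], [218.0, 146.0], [309.0, 254.0]]
0.2 [[184.0, 327.0], [249.0, 382.0], [353.0, 331.0], [212.0, 153.0], [315.0, 247.0]]
```

Call:
play_rows(steps=[0,0,-0.006,0,0,0,-0.012,0,-0.005,0,-0.012,0,-0.009,0,-0.012,0,-0.009,0,-0.009,0,-0.009,0,-0.006,0,-0.009,0,-0.003,0,-0.009,0,-0.003,0], squeeze=15)

```text
time_s: 11.53
tcp_pos: [0.6061, -0.0319, 0.1833]
orientation: [-180.0, 0.0, -166.7]
ft_force: [0.1, 0.5, 3.6]
width: 0.367
gripper_force: 15.0
```

Call:
play_rows(steps=[0,0,0,0,0,0,0,0,0,0,0,0], squeeze=5)

```text
time_s: 11.78
tcp_pos: [0.6055, -0.0321, 0.1837]
orientation: [180.0, -0.0, -166.7]
ft_force: [0.0, 0.4, 2.2]
width: 0.366
gripper_force: 5.0
```

```bash
python3 -c "
from h import *
go(.6053,-.0327,.1835,193.3)"
```

```text
t 11.78 tcp [ 0.6055 -0.0321  0.1837] rpy [ 180.    -0.  -166.7] F [0.  0.4 2.2] w 0.366 gf 5.0 j [ -0.  29.  -3. 109.   2.  42.  99.]
steps 0.0003 -0.0006 0.0002 -0.0002
```

Call:
play_rows(steps=[0.001,0,0.0005,0,0.002,0,0.001,0,0.0035,0,0.0015,0,0.005,0,0.002,0,0.0065,0,0.003,0,0.008,0,0.0035,0,0.008,0,0.0035,0])

```text
time_s: 12.37
tcp_pos: [0.5973, -0.034, 0.1799]
orientation: [180.0, -0.0, -166.7]
ft_force: [-1.2, -1.2, 2.4]
width: 0.362
gripper_force: 5.0
```

```bash
python3 -c "
from h import *
s=grab_frame('side')[180:300,290:390]
cv2.imwrite('pics/e.png',cv2.resize(s,(500,600),interpolation=2)[:,:,::-1])
go(.6053,-.0327,.186,193.3)
g=read_state()['tcp_pos']+[0,0,.019]
for f in (0,.1,.2): print(f,pred(g,f))"
```

```text
t 12.42 tcp [ 0.5973 -0.034   0.18  ] rpy [ 1.800e+02 -1.000e-01 -1.667e+02] F [-1.3 -1.1  1.4] w 0.366 gf 5.0 j [  0.  28.  -3. 111.   2.  41.  99.]
steps -0.0081 -0.0006 -0.006 -0.0002
0 [[155.0, 328.0], [220.0, 384.0], [326.0, 353.0], [226.0, 140.0], [303.0, 261.0]]
0.1 [[170.0, 329.0], [235.0, 384.0], [340.0, 343.0], [219.0, 147.0], [310.0, 255.0]]
0.2 [[185.0, 328.0], [250.0, 383.0], [354.0, 332.0], [213.0, 154.0], [316.0, 248.0]]
```

View pics/e.png

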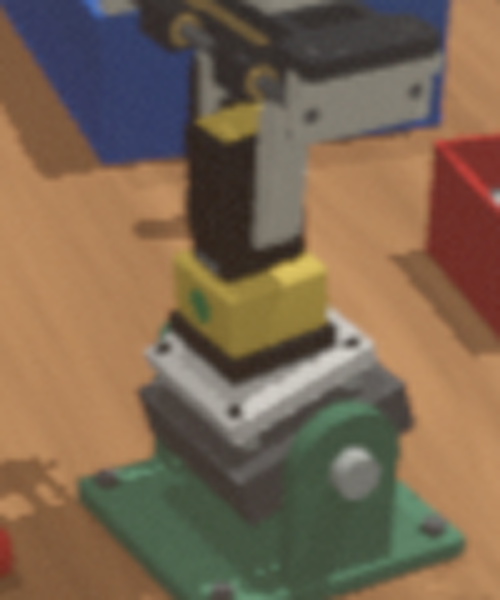

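Call:
play_rows(steps=[0.002,0,0.001,0,0.004,0,0.002,0,0.006,0,0.003,0,0.008,0,0.0045,0,0.01,0,0.0055,0,0.012,0,0.007,0,0.014,0,0.0085,0,0.0155,0,0.0095,0])

```text
time_s: 13.08
tcp_pos: [0.5824, -0.0375, 0.1704]
orientation: [180.0, -0.0, -166.7]
ft_force: [-1.5, -0.4, 2.0]
width: 0.364
gripper_force: 5.0
```

```bash
cat > q.py <<'E'
from h import *
import sys
n=np.array([-.294,-.0697,.953]);C=np.array([.6067,-.0324,.1123])
im=grab_frame('side'); cv2.imwrite('pics/%s.png'%sys.argv[1],im[:,:,::-1])
s=read_state(); g=s['tcp_pos']+[0,0,.019]; d=g-C
u=np.array([.973*.953,.2307*.953,.302]); v=np.array([-.2307,.973,0])
print("flush-frame grip: n",round(d@n,4),"u",round(d@u,4),"v",round(d@v,4))
print("F",s["ft_force"].round(2),"T",s["ft_torque"].round(3),"gf",s["gripper_force"])
# fit yellow housing + handle: compare yellow mask with rendered hull over tilt
hsv=cv2.cvtColor(im,cv2.COLOR_RGB2HSV); m=((hsv[:,:,0]>20)&(hsv[:,:,0]<34)&(hsv[:,:,1]>120)&(hsv[:,:,2]>70)).astype(np.uint8)
m[:220]=0;m[290:]=0;m[:,:300]=0;m[:,390:]=0
def model(p):
    phi,ds,dh=p; w=np.radians(13.3);c,sn=np.cos(w),np.sin(w);Rz=np.array([[c,-sn,0],[sn,c,0],[0,0,1]])
    c,sn=np.cos(-phi),np.sin(-phi);R=Rz@np.array([[c,0,sn],[0,1,0],[-sn,0,c]])
    zs=(.012,.046); h=.0835+dh
    L=np.array([[a*.028,b*.028,z-h] for a in(-1,1) for b in(-1,1) for z in zs])
    P=(proj('side',L@R.T+g+ds*R[:,0])*16).astype(np.int32); H=cv2.convexHull(P[:,None])
    o=np.zeros(im.shape[:2],np.uint8); cv2.fillPoly(o,[H],255,cv2.LINE_AA,4); return o/255.
r=[]
for phi in np.arange(0,.45,.02):
  for ds in (-.002,0,.002):
    for dh in (-.004,-.002,0,.002,.004):
      o=model((phi,ds,dh)); r.append((np.abs(o-m).sum(),round(phi,2),ds,dh))
r.sort(); print("yellow px",m.sum()); print([tuple(round(float(a),3) for a in q) for q in r[:6]])
E
python3 q.py f; python3 -c "
from h import *
go(.5821,-.0382,.1705,193.3)"
```

```text
flush-frame grip: n 0.0809 u -0.0007 v 0.0006
F [-2.52  0.29  2.57] T [0.122 0.251 0.056] gf 4.99998651444912
yellow px 397
[(323.494, 0.34, -0.002, 0.002), (326.698, 0.34, 0.0, 0.004), (328.043, 0.28, 0.002, 0.004), (328.055, 0.4, -0.002, 0.004), (328.243, 0.3, 0.0, 0.0), (328.694, 0.28, 0.0, 0.002)]
t 13.13 tcp [ 0.5821 -0.0376  0.1703] rpy [ 180.    -0.  -166.7] F [-2.5  0.3  2.6] w 0.366 gf 5.0 j [  0.  28.  -3. 113.   3.  39.  99.]
steps 0.0002 -0.0006 -0.0002 -0.0003
```

Call:
play_rows(steps=[-0.0003,0,0.001,0,-0.0006,0,0.002,0,-0.0009,0,0.003,0,-0.0012,0,0.004,0,-0.0012,0,0.004,0,-0.0012,0,0.004,0], squeeze=10)

```text
time_s: 13.63
tcp_pos: [0.5834, -0.0373, 0.1664]
orientation: [180.0, -0.1, -166.7]
ft_force: [-5.2, -0.5, 4.2]
width: 0.369
gripper_force: 10.0
```

```bash
python3 q.py g; python3 -c "
from h import *
go(.5821,-.0382,.1705,193.3)
im=cv2.imread('pics/g.png')[190:280,300:390]; cv2.imwrite('pics/g2.png',cv2.resize(im,(600,600),interpolation=2))"
```

```text
flush-frame grip: n 0.0769 u -0.0006 v 0.0006
F [-5.98 -0.53  3.93] T [-0.104  1.194  0.01 ] gf 10.000196546316147
yellow px 394
[(323.098, 0.36, -0.002, 0.002), (326.29, 0.34, -0.002, -0.002), (329.737, 0.3, -0.002, -0.002), (330.22, 0.28, 0.0, 0.002), (330.412, 0.3, -0.002, 0.002), (330.953, 0.34, 0.0, 0.0)]
t 13.68 tcp [ 0.5834 -0.0373  0.1665] rpy [ 1.800e+02 -1.000e-01 -1.667e+02] F [-6.  -0.5  3.9] w 0.367 gf 10.0 j [  0.  28.  -3. 113.   3.  39.  99.]
steps 0.0015 -0.0006 -0.004 -0.0002
```

View pics/g2.png

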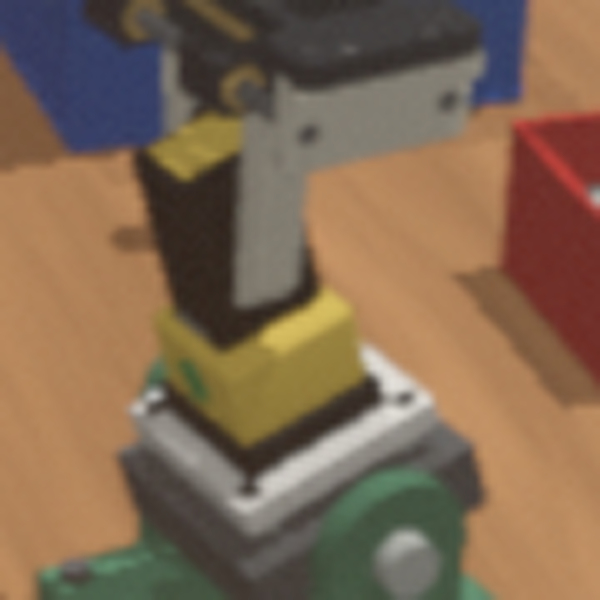

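Call:
play_rows(steps=[0.0005,0,0.0001,0,0.001,0,0.0003,0,0.001,0,0.0003,0,0.001,0,0.0003,0])

```text
time_s: 14.02
tcp_pos: [0.5832, -0.0374, 0.1665]
orientation: [-180.0, 0.0, -166.7]
ft_force: [-4.1, -0.7, 3.7]
width: 0.364
gripper_force: 10.0
```

```bash
cat >> h.py <<'E'
def fl():
    F=[]
    for _ in range(4): grab_frame('side'); F.append(read_state()["ft_force"])
    s=read_state(); F=np.mean(F,0)+[0,0,2.6]; n=np.array([-.294,-.0697,.953]);u=np.array([.927,.22,.302]); v=np.array([-.2307,.973,0])
    g=s['tcp_pos']+[0,0,.019]-[.6067,-.0324,.1123]
    print("t",s["time_s"],"F n,u,v",(F@n).round(2),(F@u).round(2),(F@v).round(2),"grip n,u,v",(g@n).round(4),(g@u).round(4),(g@v).round(4))
E
python3 -c "
from h import *
fl()
n=np.array([-.294,-.0697,.953]);C=np.array([.6067,-.0324,.1123])
w=np.radians(13.3);c,s=np.cos(w),np.sin(w);Rz=np.array([[c,-s,0],[s,c,0],[0,0,1]]);c,s=np.cos(-.307),np.sin(-.307);R=Rz@np.array([[c,0,s],[0,1,0],[-s,0,c]])
q=np.array([[-1,1,0],[-1,-1,0],[1,-1,0]])
for a in (.042,.03): print(a,((proj('side',C-.0066*n+(a*q)@R.T)-[300,190])*600/90).round(0).tolist())
"
```

```text
t 14.2167 F n,u,v 7.82 -1.2 0.95 grip n,u,v 0.0769 -0.0008 0.0006
0.042 [[127.0, 408.0], [246.0, 514.0], [437.0, 398.0]]
0.03 [[170.0, 407.0], [256.0, 481.0], [392.0, 399.0]]
```

```bash
python3 -c "
from h import *
im=np.mean([cv2.cvtColor(grab_frame('side'),cv2.COLOR_RGB2GRAY) for _ in range(4)],0).astype(np.float32)
n=np.array([-.294,-.0697,.953]);C=np.array([.6067,-.0324,.1123])
u=np.array([.927,.22,.302]); v=np.array([-.2307,.973,0])
t=np.arange(-.050,-.018,.0015)
for nm,a,b in (('u',u,v),('v',v,u)):
  P=[]
  for o in (-.018,-.012,-.006,0,.006,.012):
    q=proj('side',C-.0067*n+t[:,None]*a+o*b).astype(np.float32); P.append(cv2.remap(im,q[:,0],q[:,1],cv2.INTER_LINEAR).ravel())
  print(nm,list(zip((t*1e3).round(1).tolist(),np.mean(P,0).round(0).tolist())))
"
```

```text
u [(-50.0, 71.0), (-48.5, 80.0), (-47.0, 95.0), (-45.5, 109.0), (-44.0, 122.0), (-42.5, 134.0), (-41.0, 143.0), (-39.5, 146.0), (-38.0, 145.0), (-36.5, 142.0), (-35.0, 138.0), (-33.5, 127.0), (-32.0, 108.0), (-30.5, 82.0), (-29.0, 61.0), (-27.5, 50.0), (-26.0, 49.0), (-24.5, 54.0), (-23.0, 64.0), (-21.5, 76.0), (-20.0, 84.0), (-18.5, 89.0)]
v [(-50.0, 119.0), (-48.5, 129.0), (-47.0, 134.0), (-45.5, 138.0), (-44.0, 141.0), (-42.5, 147.0), (-41.0, 158.0), (-39.5, 173.0), (-38.0, 187.0), (-36.5, 196.0), (-35.0, 199.0), (-33.5, 200.0), (-32.0, 197.0), (-30.5, 186.0), (-29.0, 168.0), (-27.5, 144.0), (-26.0, 115.0), (-24.5, 88.0), (-23.0, 65.0), (-21.5, 54.0), (-20.0, 49.0), (-18.5, 48.0)]
```

Call:
play_rows(steps=[0,0,0,0,0,0,0,0,0,0,0,0,0,0,0,0,0,0,0,0,0,0,0,0,0,0,0,0,0,0,0,0])

```text
time_s: 15.08
tcp_pos: [0.5832, -0.0374, 0.1664]
orientation: [-180.0, 0.0, -166.7]
ft_force: [-2.0, 0.1, 5.0]
width: 0.364
gripper_force: 10.0
```

```bash
python3 -c "
from h import *
fl()"; python3 q.py k
```

```text
t 15.2833 F n,u,v 7.93 -0.26 1.13 grip n,u,v 0.0769 -0.0008 0.0006
flush-frame grip: n 0.0769 u -0.0008 v 0.0006
F [-2.34  0.57  5.25] T [0.148 0.312 0.071] gf 10.00007763504982
yellow px 397
[(319.827, 0.36, -0.002, 0.002), (323.09, 0.34, -0.002, -0.002), (325.333, 0.3, 0.0, 0.002), (325.929, 0.3, 0.0, 0.0), (327.176, 0.3, -0.002, 0.002), (327.98, 0.28, 0.002, 0.0)]
```

Force is 7.9 N along the face normal with almost no side force, steady and flush. Handing in.

```bash
python3 -c "
from bench import *
print(sign_off())"
```

```text
the job is handed in; nothing more can be done
None
```

I held the reader upright and steady about 80 mm above the label for over 1.3 s. It is now tilted flush on the sloped part, within about 1.5 mm of centre by my estimate, and pressed about half-way in (6.6 mm of 14 mm, 7.9 N). The job is handed in at about 15 s; on a first try with a tighter grip the nose slid about 9 mm on the part instead of tilting, so I lifted it back and redid it with a lighter grip.

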